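# Seat a round seal blank in the sprung V-rest and hold it pressed

### The arm

A 7-joint arm with a two-finger parallel gripper is mounted at the origin on the work surface. World frame = base frame: x ahead of the robot, y to its left, z up, the work surface at z = 0. Lengths are in m, angles in rad, forces in N, time in s.
With the tool pointing down it reaches from about 0.4 to 0.85 m from the base axis. Payload 10.4 kg.
Tool frame: the origin (TCP) lies on the mounting face of the last link; the fingertips stand r.tips_ahead ahead of it and the grasp point (between the pads) lies 164 mm ahead of it (r.tips_ahead is the distance from the TCP to the fingertips, in m); z points along the fingers, y is the line along which they close (so a half turn about z gives the same grasp; the last joint's range is limited). The gripper opens to 87 mm and grips with 3 to 60 N. Pads are 19 mm wide; open, the fingers measure 117 mm over their backs; the gripper's body (75 mm by 190 mm) begins 51 mm behind the grasp point.
Start: joints at [1.299, 0.332, -0.065, 1.46, 0.022, 1.35, -0.088], TCP at [0.154, -0.606, 0.405] pointing down, gripper open.
Joint ranges: [-2.6, 2.6], [-0.5, 2.12], [-1.47, 1.34], [0.16, 2.42], [-1.27, 4.41], [0.06, 2.06], [-2.6, 2.6]. Speed limits (rad/s): [2.22, 2.22, 2.79, 2.79, 3.14, 3.14, 3.14].

### API

Orientations are given as a unit quaternion [x, y, z, w].
In Python, from bench import telemetry, imaging, job, r gives the robot as it stands.
- The arm moves only by the tool move_arm, never from a script. Its argument "steps" is a list of rows, each an object of numbers: "dx", "dy", "dz": the shift along the tool's x, y, z in cm; "spin": the turn about the tool's z in rad. In form: [{"dx": .., "dy": .., "dz": .., "spin": ..}, ...]. A call has 1 to 12 rows; each row shifts and turns the commanded pose from where the row before left it, along the tool's axes as they then stand; what a row does not reach is not made up. A row lasts 1/10 s, in which the tool goes at most 50 mm and 8.59 degrees, less where a joint would pass 70% of its speed; a pose out of reach is approached as far as the arm can. A call with a gripper value outside its range is refused whole. "claw" is the finger opening in cm, from 0 to 8.7, set as the call begins (left out, the last holds). The fingers move at their own pace and stop on an object; "squeeze" is the grip in N (left out, the last holds). Time passes only in rows, so rows that do not move let the fingers close. It gives the time, the measured TCP pose, the force, the opening and the grip force at its end, in the units of the state.
- telemetry.read_state(): the state, without advancing time (a new reading comes with each control period).
- imaging.camera(name): name is "side" or "top" or "wrist"; returns a dict with "img" (384x512x3 uint8, red, green, blue), "camera_matrix" (3x3 intrinsics, pixels), "R" (3x3) and "t" (3): a world point X has camera coordinates R X + t. Camera axes: x right, y down, z forward; pixel columns grow to the right and rows downward; lengths in m; the calibration is good to about 2 mm. A picture is of the moment at which its call begins. There is no depth.
- job.close_job(): hands the job in; it is judged then, once.
The state is a dict: "time": time; "joint_positions": joint angles; "joint_vel": joint speeds; "joint_torque": joint torques, N m; "ee_pos": TCP position; "eef_rot": TCP orientation; "ft_force": force on the tool from outside, world axes, zero at the start; "torque": the same for the moment, N m; "width": finger opening in m; "grip_force": force on a finger pad.
Only numpy, scipy, OpenCV 4.12 (cv2) and the standard library are available. Lean on these libraries where they do the work, as an engineer would, in place of code of your own. Each camera call takes 0.05 s, during which the arm holds its last target. There are 200 camera calls.

### The job

Take the green round stone blank out of the wooden rack and lay it in the steel V of the engraver's sprung rest, centred end to end. Press it down gently, bearing on both sloping faces evenly, until the rest has sunk about half of its 12 mm spring travel (never onto its bottom stop), and finish while holding it pressed like that, gripped or from above. Leave the other blanks and the tools on the bench where they are.

Things in the scene. Friction and masses are not known exactly. Their poses are not given: they have to be found in the camera images.
- green_blank: the blank to seat: jade-green round stone seal blank, a solid cylinder 30 mm in diameter and 120 mm long, lying level in the rack; origin at its middle on its axis, x along its axis (it may be rolled about x). About 0.22 kg. Its place in the rack differs
- red_blank: dark red round stone seal blank, a solid cylinder 30 mm in diameter and 120 mm long, lying level in the rack; origin at its middle on its axis, x along its axis (it may be rolled about x); leave it
- cream_blank: cream-coloured round stone seal blank, a solid cylinder 30 mm in diameter and 120 mm long, lying level in the rack; origin at its middle on its axis, x along its axis (it may be rolled about x); leave it
- rack: fixed wooden rack, 125 x 235 mm and 36 mm high; origin under its centre, z up. Three places at y = -80, 0 and +80 mm, each blank lying along the rack's x with its axis 43 mm above the bench. Two notched cross bars (16 mm wide, centred at x = -42 and +42 mm) carry the blanks; between the bars (68 mm) there is free space around a blank down to the 6 mm thick floor board
- jig: green fixed base plate of the sprung rest, 170 x 100 x 12 mm; origin under its centre, z up, x along the V groove. At x = -73 and +73 mm stand white gauge plates, 48 mm high, with a red line at the height that the sinking rest's black pointers reach at half travel
- seat (a point): point on the sprung rest where the middle of a seated blank's axis lies (71 mm above the bench at rest); it sinks with the rest. x along the groove, z up. The V is 90 degrees, cut in two steel blocks, each 22 mm long, centred at x = -42 and +42 mm, 52 mm wide in y, their tops 4 mm and the V's bottom 21 mm below this point; between the blocks are 62 mm free for fingers, down to the aluminium bridge 31 mm below this point
- cradle (a joint): how far the sprung rest has sunk, m: 0 at the top, 0.012 on the bottom stop, 0.006 half way. It moves straight down. With a blank lying in it, it stays at 0 until pushed down with about 4 N; then it sinks 1 mm for each 1 N, so about 10 N on the blank holds it half way. It does not give sideways: a blank gripped a little off the V's middle bears on one side only, while one let go settles onto both; the sideways force on the tool tells
- left_face: the two sloping steel faces of the V on the +y side (of point seat), part of the sprung rest; they look up and to -y; origin on the jig's origin, lowered as the rest sinks
- right_face: the two sloping steel faces of the V on the -y side (of point seat); they look up and to +y; origin as left_face
- inkstone: dark round inkstone, 110 mm across, 22 mm high, on the bench; origin under its centre; leave it
- mallet: wooden mallet, 200 mm long, lying; leave it
- brush: flat brush with a wooden handle and grey bristles, lying on the bench; leave it
- scraper: red-handled scraper lying on the bench; leave it
- tool_cup: dark steel cup, 84 mm across, 90 mm high, with tools standing in it to 200 mm; origin under its centre; leave it
Not all that is in view belongs to the job. Several things have the shape of the green_blank; the one meant has the colours described above. What is shaped like the jig but turquoise is not meant.

How it is judged:
By the outcome, as a careful person would: the job done as asked, in the order asked, and still so for the second after the job is handed in, while the arm keeps its last pose, push and grip.
It also fails if it takes over 48 s, if anything falls off the work surface, if the arm or the gripper's body presses on something with over 40 N, if the wrist force passes 120 N, or if a joint passes its speed limit or range.

## Working session

There is one attempt and no reset: what is moved stays moved. The work goes in short steps, Python scripts to look and compute and a tool call to move; the robot and the scene stay as the last step left them, time stands still between calls to the robot, and variables do not carry over. Pictures are saved under pics/ and viewed, at most 12 in all, crops included, and the job is handed in when it is done.

Besides the shell and the picture viewer there is one more tool, called after ">>>" as name(argument=value, ...) on one line, values as JSON. move_arm: Moves the arm, as the interface text tells. Its arguments: {"type":"object","properties":{"steps":{"type":"array","items":{"type":"object","properties":{"dx":{"type":"number"},"dy":{"type":"number"},"dz":{"type":"number"},"spin":{"type":"number"}}}},"claw":{"type":"number"},"squeeze":{"type":"number"}},"required":["steps"]}

```bash
mkdir -p pics; ls
python3 - <<'E'
from bench import telemetry, imaging, job, r
import cv2,numpy as np
s=telemetry.read_state(); print(s, r.tips_ahead)
for n in ("side","top"):
    c=imaging.camera(n); cv2.imwrite(f"pics/{n}1.png",cv2.resize(c["img"][:,:,::-1],(800,600),interpolation=cv2.INTER_CUBIC))
    np.savez(f"{n}1.npz",**c); print(n,c["camera_matrix"],c["R"],c["t"])
E
```

```text
pics
{'time': 0.0, 'joint_positions': array([ 1.29935765,  0.33290597, -0.06470192,  1.4609758 ,  0.02158119,
        1.3498857 , -0.08850568]), 'joint_vel': array([-0.00140811, -0.0010972 , -0.0003799 ,  0.00073563, -0.00014857,
        0.00034922,  0.00102063]), 'joint_torque': array([-7.12319725e-04, -6.23260832e+01,  2.41364323e-02, -3.89888656e+01,
       -6.14160625e-02,  4.00051998e-02,  1.52125062e-04]), 'ee_pos': array([ 0.15390141, -0.60561941,  0.40391598]), 'eef_rot': array([ 9.92268771e-01,  1.24105350e-01, -1.16490929e-04, -7.30851631e-04]), 'ft_force': array([-0.31842786, -0.28399314, -0.04373563]), 'torque': array([ 0.0337441 , -0.02040708,  0.01416152]), 'grip_force': 0.0, 'width': 0.08715068098654483} 0.1822
side [[350.8263347    0.         261.1472007 ]
 [  0.         350.8263347  191.67790243]
 [  0.           0.           1.        ]] [[ 0.99911882 -0.03875101 -0.01612268]
 [-0.03859358 -0.69725008 -0.71578828]
 [ 0.01649598  0.71577977 -0.69813122]] [-0.52932075  0.06541645  1.0225724 ]
top [[499.58103948   0.         255.96241147]
 [  0.         499.58103948 196.15150874]
 [  0.           0.           1.        ]] [[-0.020052   -0.9997725  -0.00727061]
 [-0.99331414  0.02074833 -0.11356291]
 [ 0.11368793  0.00494483 -0.9935042 ]] [0.00966566 0.567984   1.81527243]
```

View pics/top1.png

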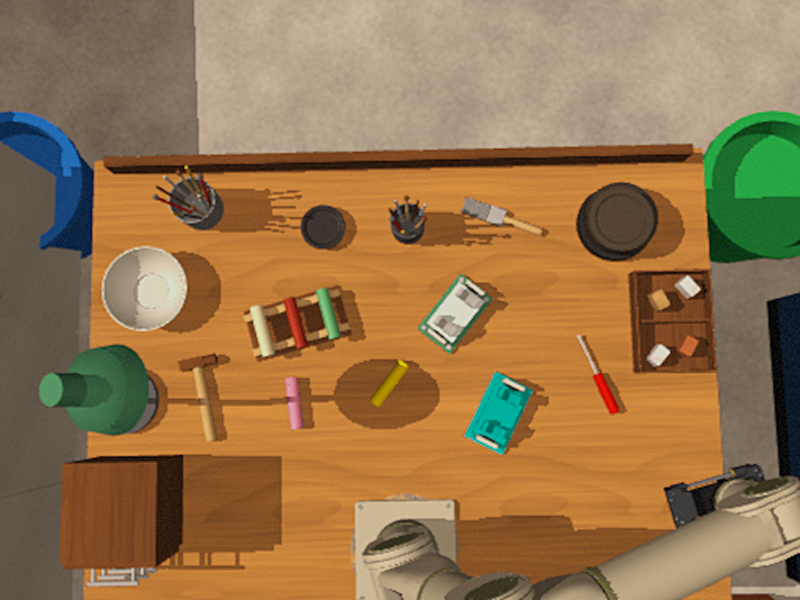

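View pics/side1.png

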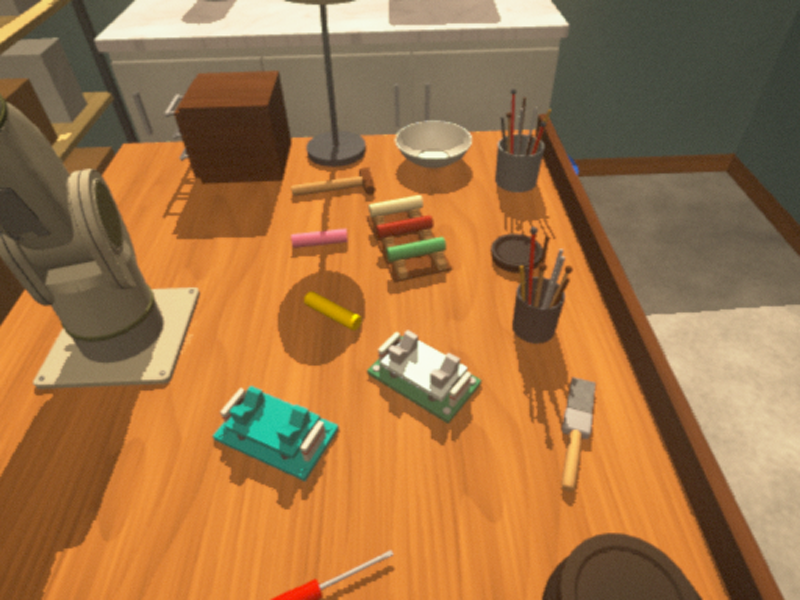

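Candidates for the blank in the top picture: green (328,313), red (296,322), cream (262,330), pink on the bench (293,403) and yellow on the bench (390,383). I choose the jade-green one in the rack. For the jig there is a green base plate at (455,313) and a turquoise one at (498,413), so I choose the green one. I'll check both in one close crop.

Run:
```python
import cv2,numpy as np
t=np.load("top1.npz")["img"][:,:,::-1]
a=t[175:235,152:232]; b=t[170:230,260:320+20]
cv2.imwrite("pics/crop1.png",np.vstack([np.hstack([cv2.resize(q,(400,300),interpolation=cv2.INTER_CUBIC) for q in (a,b)]),
 np.hstack([cv2.resize(q,(400,300),interpolation=cv2.INTER_CUBIC) for q in (np.load("side1.npz")["img"][120:180,225:305,::-1],np.load("side1.npz")["img"][208:268,232:312,::-1])])]))
```

```text
(no output)
```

View pics/crop1.png

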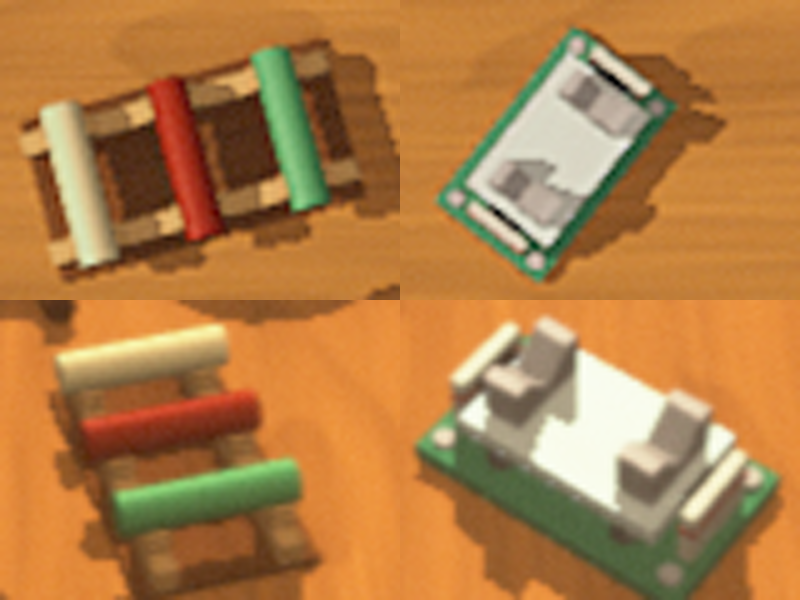

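The crop shows the jade-green blank in the rack running from (270,50) to (308,205). The green-plate jig, with its white bridge and steel V blocks, has plate corners near (572,28), (676,103), (545,278) and (440,200).

```bash
cat > h.py <<'E'
import numpy as np
from scipy.spatial.transform import Rotation as Ro
def ray(c,p,z):
    K,R,t=c["camera_matrix"],c["R"],c["t"]
    d=R.T@np.linalg.solve(K,[p[0],p[1],1.]); o=-R.T@t
    return o+d*(z-o[2])/d[2]
def proj(c,X):
    q=c["camera_matrix"]@(c["R"]@np.asarray(X,float)+c["t"]); return q[:2]/q[2]
def delta(s,goal_xy,yaw_closing):
    """remaining move in tool axes (cm) to put TCP over goal_xy, spin (rad) so tool y lies along yaw_closing (mod pi)"""
    R=Ro.from_quat(s["eef_rot"]).as_matrix()
    d=R.T@np.r_[np.asarray(goal_xy)-s["ee_pos"][:2],0]
    now=np.arctan2(R[1,1],R[0,1]); e=(yaw_closing-now+np.pi/2)%np.pi-np.pi/2
    return np.round(d*100,2),"spin",round(-e,3),"tilt deg",np.degrees(np.arccos(-R[2,2])).round(2)
E
python3 - <<'E'
from h import *
from bench import telemetry
t=np.load("top1.npz")
f=lambda u,v,ox,oy:(u/5+ox-.1*4,v/5+oy-.4)
a=ray(t,f(270,50,152,175),.048);b=ray(t,f(308,205,152,175),.048)
print("blank",(a+b)/2,np.linalg.norm(a-b),np.degrees(np.arctan2(*(a-b)[1::-1])))
C=[ray(t,f(u-400,v,260,170),.012) for u,v in ((572,28),(676,103),(545,278),(440,200))]
m=np.mean(C,0);ax=(C[0]+C[1]-C[2]-C[3])/2
print("jig",m,np.linalg.norm(ax),np.degrees(np.arctan2(ax[1],ax[0])))
s=telemetry.read_state()
print(delta(s,((a+b)/2)[:2],np.arctan2(*(a-b)[1::-1])+np.pi/2))
print(delta(s,m[:2],np.arctan2(ax[1],ax[0])+np.pi/2))
print(Ro.from_quat(s["eef_rot"]).as_matrix())
E
```

```text
blank [0.55548143 0.16897456 0.048     ] 0.11795616709726257 13.130188697461902
jig [ 0.55329246 -0.1334326   0.012     ] 0.16371409502322204 -38.45015789214403
(array([ 58.  , -65.19,   0.08]), 'spin', np.float64(0.02), 'tilt deg', np.float64(0.07))
(array([ 5.034e+01, -3.593e+01,  4.000e-02]), 'spin', np.float64(0.92), 'tilt deg', np.float64(0.07))
[[ 9.69219893e-01  2.46196365e-01 -3.84387719e-04]
 [ 2.46196656e-01 -9.69219114e-01  1.23112821e-03]
 [-6.94566351e-05 -1.28786892e-03 -9.99999168e-01]]
```

>>> move_arm(steps=[{"dx": 2, "dy": -1.2}, {"dx": 3.5, "dy": -2.2}, {"dx": 3.5, "dy": -2.2}, {"dx": 3.5, "dy": -2.2}, {"dx": 3.5, "dy": -2.2}, {"dx": 3.5, "dy": -2.2}, {"dx": 3.5, "dy": -2.2}, {"dx": 3.5, "dy": -2.2}, {"dx": 3.5, "dy": -2.2}, {"dx": 3.5, "dy": -2.2}, {"dx": 2, "dy": -3.5}, {"dx": 2, "dy": -3.5}], claw=8.7)

```text
$.steps[0]: bad value
```

>>> move_arm(steps=[{"dx": 2, "dy": -3.7}, {"dx": 2, "dy": -3.7}, {"dx": 2, "dy": -3.7}, {"dx": 2, "dy": -3.7}, {"dx": 2, "dy": -3.7}, {"dx": 2, "dy": -3.7}, {"dx": 2, "dy": -3.7}, {"dx": 2, "dy": -3.7}, {"dx": 2, "dy": -3.7}, {"dx": 1, "dy": -2}, {}])

```text
$.steps[0]: bad value
```

```bash
cat > look.py <<'E'
import sys,cv2
from h import *
from bench import telemetry, imaging
n,cam=sys.argv[1:3]
s=telemetry.read_state(); c=imaging.camera(cam)
np.savez(n+".npz",**c); cv2.imwrite(f"pics/{n}.png",cv2.resize(c["img"][:,:,::-1],(800,600),interpolation=cv2.INTER_CUBIC))
print(s["time"],s["ee_pos"],s["ft_force"],s["width"],s["grip_force"])
E
python3 look.py w1 wrist; python3 -c "
from h import *
from bench import telemetry
print(delta(telemetry.read_state(),(.5555,.169),np.radians(103)))"
```

```text
0.1 [ 0.15385273 -0.6056436   0.40403102] [0.31057208 0.01876875 0.02121181] 0.0868021977506242 0.0
(array([ 5.800e+01, -6.519e+01,  6.000e-02]), 'spin', np.float64(0.022), 'tilt deg', np.float64(0.06))
```

View pics/w1.png

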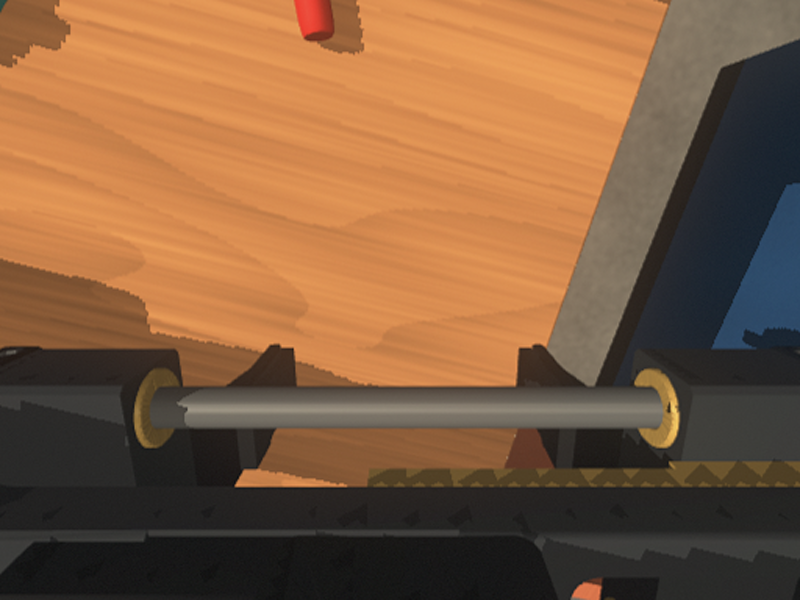

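The moves were refused, probably because every row needs all four keys. The wrist picture shows only bench ahead of the fingers, with tool +x upward, so I'll look from a little short of the blank.

>>> move_arm(steps=[{"dx": 2, "dy": -1.2, "dz": 0, "spin": 0}, {"dx": 3.5, "dy": -2.2, "dz": 0, "spin": 0}, {"dx": 3.5, "dy": -2.2, "dz": 0, "spin": 0}, {"dx": 3.5, "dy": -2.2, "dz": 0, "spin": 0}, {"dx": 3.5, "dy": -2.2, "dz": 0, "spin": 0}, {"dx": 3.5, "dy": -2.2, "dz": 0, "spin": 0}, {"dx": 3.5, "dy": -2.2, "dz": 0, "spin": 0}, {"dx": 3.5, "dy": -2.2, "dz": 0, "spin": 0}, {"dx": 3.5, "dy": -2.2, "dz": 0, "spin": 0}, {"dx": 3.5, "dy": -2.2, "dz": 0, "spin": 0}, {"dx": 1, "dy": -3.5, "dz": 0, "spin": 0}, {"dx": 1, "dy": -3.5, "dz": 0, "spin": 0}], claw=8.7)

```text
time: 1.35
ee_pos: [0.4295, -0.2453, 0.4043]
eef_rot: [0.992, 0.125, -0.0, -0.0]
ft_force: [0.9, -0.8, 0.6]
width: 0.0875
grip_force: 0.0
```

>>> move_arm(steps=[{"dx": 1.2, "dy": -3.7, "dz": 0, "spin": 0}, {"dx": 1.2, "dy": -3.7, "dz": 0, "spin": 0}, {"dx": 1.2, "dy": -3.7, "dz": 0, "spin": 0}, {"dx": 1.2, "dy": -3.7, "dz": 0, "spin": 0}, {"dx": 1.2, "dy": -3.7, "dz": 0, "spin": 0}, {"dx": 1.2, "dy": -3.7, "dz": 0, "spin": 0}, {"dx": 1.2, "dy": -3.7, "dz": 0, "spin": 0}, {"dx": 1.2, "dy": -3.7, "dz": 0, "spin": 0}, {"dx": 1.2, "dy": -3.7, "dz": 0, "spin": 0}, {"dx": 0.6, "dy": -2, "dz": 0, "spin": 0}, {"dx": 0, "dy": 0, "dz": 0, "spin": 0}])

```text
time: 2.45
ee_pos: [0.4521, 0.1264, 0.4048]
eef_rot: [0.992, 0.127, 0.0, -0.001]
ft_force: [0.3, -0.3, 0.6]
width: 0.087
grip_force: 0.0
```

```bash
python3 look.py w2 wrist; python3 -c "
from h import *
from bench import telemetry
print(delta(telemetry.read_state(),(.5555,.169),np.radians(103)))"
```

```text
2.45 [0.45205221 0.12636284 0.40477302] [ 0.30703926 -0.28444894  0.57116532] 0.08698688174834895 0.0
(array([11.1 , -1.76, -0.  ]), 'spin', np.float64(0.025), 'tilt deg', np.float64(0.03))
```

View pics/w2.png

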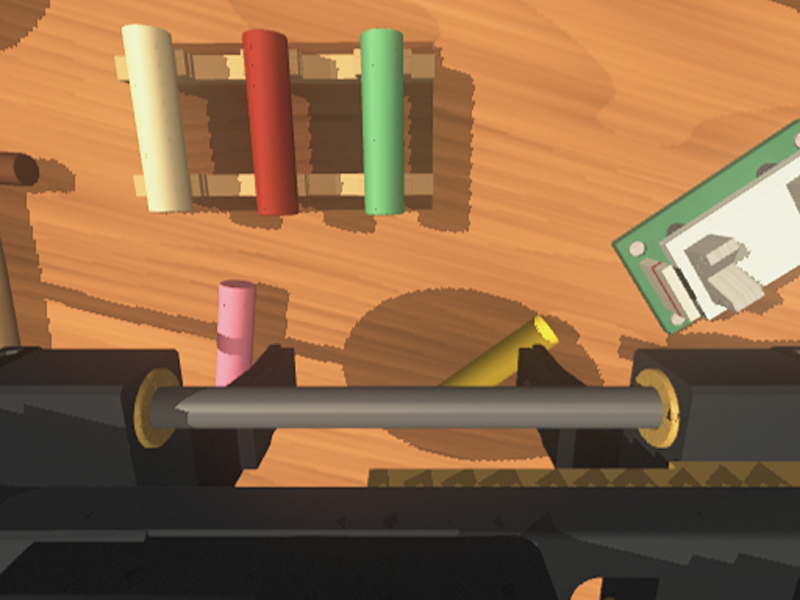

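The wrist picture shows cream (155,120), red (270,120) and green (383,120) in the rack, with the green blank's ends at rows 30 and 213. The green jig is at the right. Next I fit the cylinder silhouette.

```bash
cat > fit.py <<'E'
from h import *
import cv2
from scipy.optimize import minimize
def fit(c,p0,roi,z=.043):
    hsv=cv2.cvtColor(c["img"],cv2.COLOR_RGB2HSV)
    m=cv2.inRange(hsv,(50,80,80),(80,255,255)); k=np.zeros_like(m); u0,v0,u1,v1=roi; k[v0:v1,u0:u1]=1; m*=k
    n,l,st,_=cv2.connectedComponentsWithStats(m); i=1+np.argmax(st[1:,4]); m=(l==i).astype(np.uint8)
    d=cv2.findContours(m,cv2.RETR_EXTERNAL,cv2.CHAIN_APPROX_NONE)[0][0]
    th=np.linspace(0,2*np.pi,40)
    L=np.array([[s*.06,.015*np.cos(t),.015*np.sin(t)] for s in(-1,1) for t in th])
    def hull(p):
        X=L@Ro.from_euler('z',p[2]).as_matrix().T+[p[0],p[1],z]
        return cv2.convexHull(np.array([proj(c,x) for x in X],np.float32))
    S=lambda p:[abs(cv2.pointPolygonTest(h,(float(q[0][0]),float(q[0][1])),True)-.5) for h in [hull(p)] for q in d]
    f=lambda q:np.mean(np.minimum(S(q*[.001,.001,.01]),6))
    r=minimize(f,np.array(p0)/[.001,.001,.01],method="Nelder-Mead",options=dict(initial_simplex=None,maxiter=400))
    return r.x*[.001,.001,.01],r.fun,st[i]
E
python3 - <<'E'
from fit import *
from bench import telemetry
s=telemetry.read_state()
for n,roi in(("w2",(215,5,275,150)),("top1",(195,175,225,225)),("side1",(240,145,295,180))):
    p,e,st=fit(np.load(n+".npz"),(.5555,.169,.23),roi); print(n,p.round(4),np.degrees(p[2]).round(2),e,st)
    print(delta(s,p[:2],p[2]+np.pi/2))
# jig corners in wrist pic
c=np.load("w2.npz")
for q in((614,241),(670,333)): print(ray(c,(q[0]*.64-.2,q[1]*.64-.2),.012))
E
```

```text
w2 [0.5535 0.1705 0.2521] 14.44 1.0270236487406759 [ 231   19   27  118 2893]
(array([10.95, -1.96, -0.  ]), 'spin', np.float64(-0.0), 'tilt deg', np.float64(0.03))
top1 [0.5552 0.1694 0.2585] 14.81 0.4482673227533913 [203 185  15  32 235]
(array([11.09, -1.81, -0.  ]), 'spin', np.float64(-0.007), 'tilt deg', np.float64(0.03))
side1 [0.5487 0.1606 0.2693] 15.43 1.2758664206382266 [248 153  36  10 131]
(array([10.24, -1.11, -0.  ]), 'spin', np.float64(-0.018), 'tilt deg', np.float64(0.03))
[ 0.52058975 -0.03506383  0.012     ]
[ 0.45719853 -0.1125191   0.012     ]
```

>>> move_arm(steps=[{"dx": 3, "dy": -0.5, "dz": 0, "spin": 0}, {"dx": 4, "dy": -0.7, "dz": 0, "spin": 0}, {"dx": 4, "dy": -0.7, "dz": 0, "spin": 0}, {"dx": 0, "dy": 0, "dz": 2, "spin": 0}, {"dx": 0, "dy": 0, "dz": 3, "spin": 0}, {"dx": 0, "dy": 0, "dz": 3, "spin": 0}, {"dx": 0, "dy": 0, "dz": 3, "spin": 0}, {"dx": 0, "dy": 0, "dz": 0, "spin": 0}, {"dx": 0, "dy": 0, "dz": 0, "spin": 0}], claw=6.5)

```text
time: 3.4
ee_pos: [0.5548, 0.1677, 0.2951]
eef_rot: [0.992, 0.123, -0.0, 0.0]
ft_force: [1.1, 0.0, 0.8]
width: 0.065
grip_force: 0.0
```

```bash
python3 look.py w3 wrist; python3 -c "
from h import *
from bench import telemetry
print(delta(telemetry.read_state(),(.5545,.170),.2545+np.pi/2))"
```

```text
3.4 [0.554838   0.16770514 0.29514357] [1.06750933e+00 7.36346932e-04 7.56271596e-01] 0.06495010803760144 0.0
(array([-0.01, -0.19, -0.  ]), 'spin', np.float64(-0.007), 'tilt deg', np.float64(0.08))
```

View pics/w3.png

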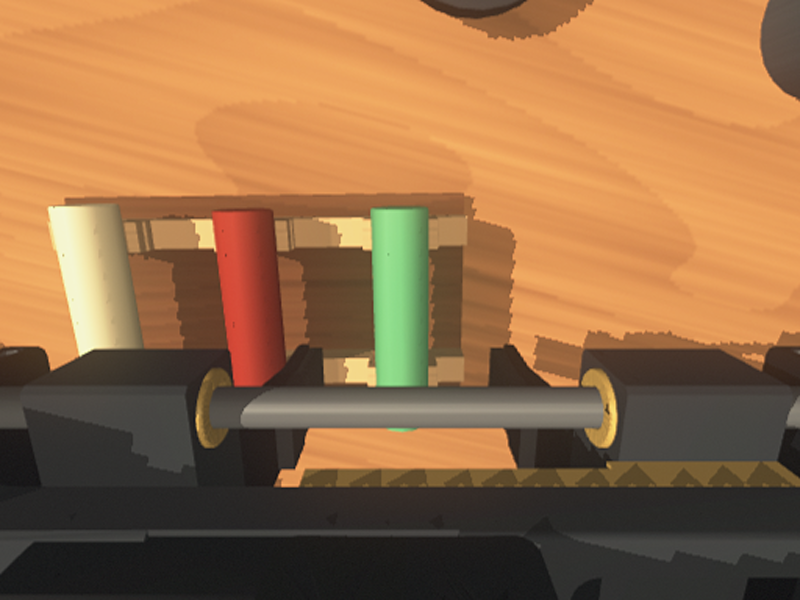

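The green blank (column 400) sits nearly midway between the fingers (columns 322 and 490), so I'll descend with a small correction.

>>> move_arm(steps=[{"dx": 0, "dy": -0.15, "dz": 2, "spin": 0}, {"dx": 0, "dy": 0, "dz": 2, "spin": 0}, {"dx": 0, "dy": 0, "dz": 2, "spin": 0}, {"dx": 0, "dy": 0, "dz": 1.8, "spin": 0}, {"dx": 0, "dy": 0, "dz": 1, "spin": 0}, {"dx": 0, "dy": 0, "dz": 0, "spin": 0}, {"dx": 0, "dy": 0, "dz": 0, "spin": 0}])

```text
time: 4.15
ee_pos: [0.5547, 0.1703, 0.2081]
eef_rot: [0.992, 0.124, 0.001, -0.0]
ft_force: [0.2, 0.3, 0.4]
width: 0.0646
grip_force: 0.0
```

>>> move_arm(steps=[{"dx": 0, "dy": 0, "dz": 0, "spin": 0}, {"dx": 0, "dy": 0, "dz": 0, "spin": 0}, {"dx": 0, "dy": 0, "dz": 0, "spin": 0}, {"dx": 0, "dy": 0, "dz": 0, "spin": 0}, {"dx": 0, "dy": 0, "dz": 0, "spin": 0}, {"dx": 0, "dy": 0, "dz": 0, "spin": 0}], claw=2, squeeze=20)

```text
time: 4.75
ee_pos: [0.5542, 0.1702, 0.2068]
eef_rot: [0.992, 0.124, 0.0, 0.0]
ft_force: [-0.1, 0.1, 0.7]
width: 0.0296
grip_force: 20.0
```

>>> move_arm(steps=[{"dx": 0, "dy": 0, "dz": -1, "spin": 0}, {"dx": 0, "dy": 0, "dz": -2.5, "spin": 0}, {"dx": 0, "dy": 0, "dz": -3.5, "spin": 0}, {"dx": 0, "dy": 0, "dz": -3.5, "spin": 0}, {"dx": 0, "dy": 0, "dz": -3.5, "spin": 0}, {"dx": 0, "dy": 0, "dz": -3.5, "spin": 0}, {"dx": 0, "dy": 0, "dz": -2, "spin": 0}, {"dx": -1.6, "dy": 2.1, "dz": 0, "spin": 0}, {"dx": -2, "dy": 2.7, "dz": 0, "spin": 0}, {"dx": -2, "dy": 2.7, "dz": 0, "spin": 0}, {"dx": -2, "dy": 2.7, "dz": 0, "spin": 0}, {"dx": -2, "dy": 2.7, "dz": 0, "spin": 0}])

```text
time: 5.95
ee_pos: [0.4919, 0.0206, 0.4022]
eef_rot: [0.992, 0.124, 0.0, 0.0]
ft_force: [0.1, -0.5, -1.9]
width: 0.0293
grip_force: 20.0
```

>>> move_arm(steps=[{"dx": -2, "dy": 2.7, "dz": 0, "spin": 0}, {"dx": -2, "dy": 2.7, "dz": 0, "spin": 0}, {"dx": -1, "dy": 1.3, "dz": 0, "spin": 0}, {"dx": 0, "dy": 0, "dz": 0, "spin": 0.12}, {"dx": 0, "dy": 0, "dz": 0, "spin": 0.12}, {"dx": 0, "dy": 0, "dz": 0, "spin": 0.12}, {"dx": 0, "dy": 0, "dz": 0, "spin": 0.12}, {"dx": 0, "dy": 0, "dz": 0, "spin": 0.12}, {"dx": 0, "dy": 0, "dz": 0, "spin": 0.12}, {"dx": 0, "dy": 0, "dz": 0, "spin": 0.12}, {"dx": 0, "dy": 0, "dz": 0, "spin": 0.09}, {"dx": 0, "dy": 0, "dz": 0, "spin": 0}])

```text
time: 7.15
ee_pos: [0.4607, -0.0554, 0.4021]
eef_rot: [0.942, -0.334, 0.0, 0.0]
ft_force: [-0.3, 0.2, -2.0]
width: 0.0296
grip_force: 20.0
```

```bash
python3 look.py w4 wrist; python3 -c "
from h import *
from bench import telemetry
print(delta(telemetry.read_state(),(.554,-.13),np.radians(51)))"
```

```text
7.15 [ 0.46070903 -0.05540337  0.40206945] [-0.30992303  0.16243257 -1.95948033] 0.029553593132482285 19.970460128970444
(array([11.94, -0.05,  0.  ]), 'spin', np.float64(0.002), 'tilt deg', np.float64(0.01))
```

View pics/w4.png

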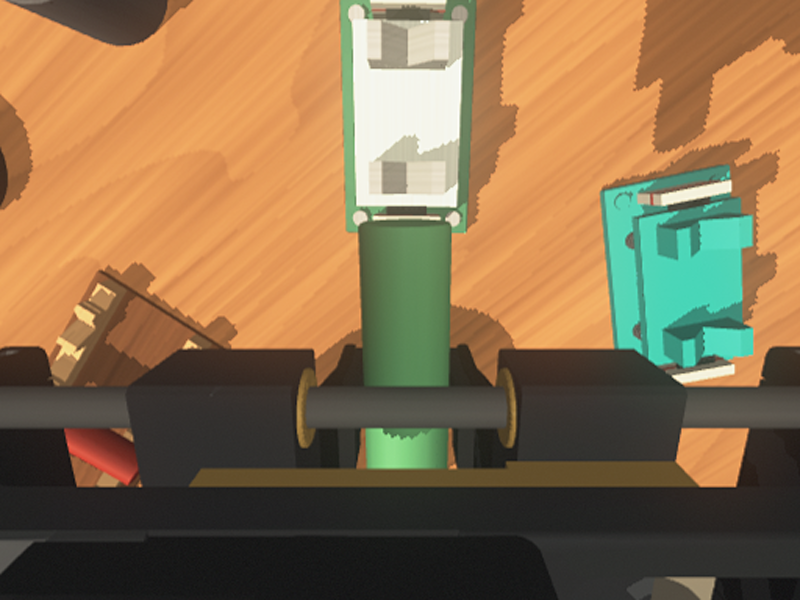

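The jig is straight ahead: far V block around (415,42), near block around (407,177), held blank at column 405. I'll take an enlarged crop for the V lines and plate edges.

Run:
```python
import cv2,numpy as np
c=np.load("w4.npz"); i=c["img"][0:150,210:310,::-1]
cv2.imwrite("pics/c4.png",cv2.resize(i,(400,600),interpolation=cv2.INTER_CUBIC)); print(c["camera_matrix"],-c["R"].T@c["t"],c["R"])
```

```text
[[285.47144884   0.         259.67647259]
 [  0.         285.47144884 193.92208777]
 [  0.           0.           1.        ]] [ 0.516852   -0.10035965  0.38205261] [[-6.30340824e-01 -7.76318394e-01 -4.43089712e-04]
 [-7.49818877e-01  6.08676179e-01  2.59393449e-01]
 [-2.01102208e-01  1.63838518e-01 -9.65771630e-01]]
```

View pics/c4.png

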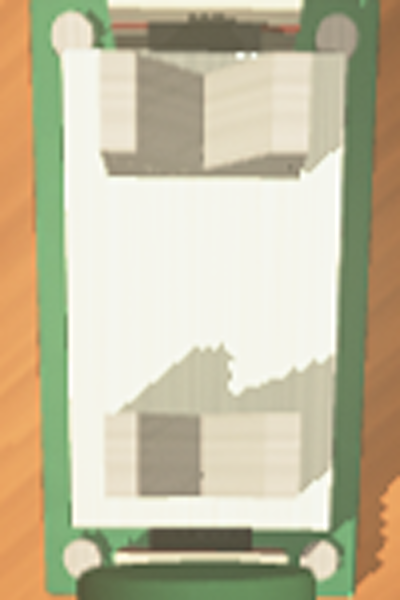

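Run:
```python
from fit import *
from bench import telemetry
s=telemetry.read_state(); c=np.load("w4.npz")
P=lambda u,v,z:ray(c,(u/4+210-.375,v/4-.375),z)
vf,vn=P(204,120,.050),P(201,455,.050)
tf=(P(103,152,.067)+P(304,152,.067))/2; tn=(P(105,495,.067)+P(300,495,.067))/2
tb=(P(105,413,.067)+P(300,413,.067))/2; tB=(P(100,53,.067)+P(308,53,.067))/2
print("widths",np.linalg.norm(P(103,152,.067)-P(304,152,.067)),np.linalg.norm(P(105,495,.067)-P(300,495,.067)))
for n,a,b in(("vbot",vn,vf),("top",(tn+tb)/2,(tf+tB)/2)):
    d=b-a; print(n,(a+b)/2,"len(84)",np.linalg.norm(d),"yaw",np.degrees(np.arctan2(d[1],d[0])))
    print(delta(s,((a+b)/2)[:2],np.arctan2(d[1],d[0])+np.pi/2))
print("edges",[np.linalg.norm(x-tn) for x in(tb,tf,tB)],"expect 22,84,106")
R=Ro.from_quat(s["eef_rot"]).as_matrix(); ax=R[:,0]
g=s["ee_pos"]+R[:,2]*.164; print("grasp pt",g,"yaw",np.degrees(np.arctan2(ax[1],ax[0])))
# held blank far end (top rim) pixel column centre 405, row 224 in 800x600
for u,v in((405,224),(360,228),(451,228)):
    X=ray(c,(u*.64-.2,v*.64-.2),g[2]+(.014 if u==405 else 0)); print("end rel grasp (tool cm)",(R.T@(X-g)*100).round(2))
```

```text
widths 0.05006079325824853 0.05224083838730887
vbot [ 0.55245329 -0.12985743  0.05      ] len(84) 0.08409091730931081 yaw -39.59801386245645
(array([11.81,  0.03,  0.  ]), 'spin', np.float64(0.012), 'tilt deg', np.float64(0.01))
top [ 0.55204852 -0.12971165  0.067     ] len(84) 0.0833810974638601 yaw -39.256825855001544
(array([11.77,  0.05,  0.  ]), 'spin', np.float64(0.006), 'tilt deg', np.float64(0.01))
edges [np.float64(0.020951767825661292), np.float64(0.08294942381903128), np.float64(0.1047644179462636)] expect 22,84,106
grasp pt [ 0.46075135 -0.05550149  0.23801713] yaw -38.89248967237084
end rel grasp (tool cm) [ 6.06 -0.07 -1.4 ]
end rel grasp (tool cm) [ 5.81 -1.51  0.  ]
end rel grasp (tool cm) [5.8 1.4 0. ]
```

>>> move_arm(steps=[{"dx": 2, "dy": 0, "dz": 0, "spin": 0.01}, {"dx": 3.5, "dy": 0, "dz": 0, "spin": 0}, {"dx": 3.5, "dy": 0, "dz": 0, "spin": 0}, {"dx": 2.8, "dy": 0, "dz": 0, "spin": 0}, {"dx": 0, "dy": 0, "dz": 1.5, "spin": 0}, {"dx": 0, "dy": 0, "dz": 3, "spin": 0}, {"dx": 0, "dy": 0, "dz": 3.5, "spin": 0}, {"dx": 0, "dy": 0, "dz": 3.5, "spin": 0}, {"dx": 0, "dy": 0, "dz": 2.5, "spin": 0}, {"dx": 0, "dy": 0, "dz": 1.5, "spin": 0}, {"dx": 0, "dy": 0, "dz": 0, "spin": 0}, {"dx": 0, "dy": 0, "dz": 0, "spin": 0}])

```text
time: 8.4
ee_pos: [0.5523, -0.1306, 0.2477]
eef_rot: [0.941, -0.338, 0.0, -0.0]
ft_force: [0.8, 0.3, -1.3]
width: 0.0295
grip_force: 20.0
```

```bash
python3 look.py w5 wrist; python3 -c "
from h import *
from bench import telemetry
print(delta(telemetry.read_state(),(.5524,-.1298),np.radians(90-39.5)))"
```

```text
8.4 [ 0.55229731 -0.1306287   0.24773409] [ 0.79306342  0.28573545 -1.29779836] 0.02949906930617986 19.97065383475274
(array([-0.07, -0.07, -0.  ]), 'spin', np.float64(-0.001), 'tilt deg', np.float64(0.12))
```

View pics/w5.png

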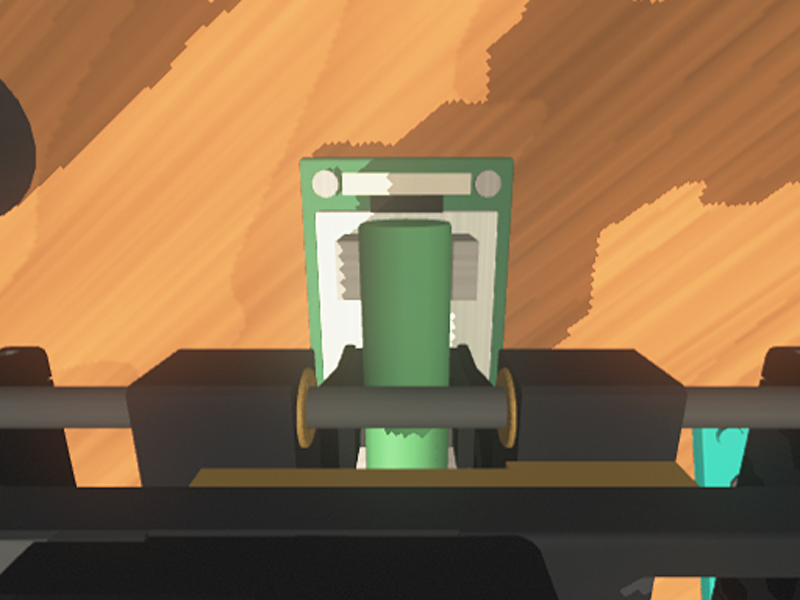

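Run:
```python
from h import *
from bench import telemetry
s=telemetry.read_state(); c=np.load("w5.npz"); R=Ro.from_quat(s["eef_rot"]).as_matrix(); g=s["ee_pos"]+R[:,2]*.164
P=lambda u,v,z:(R.T@(ray(c,(u*.64-.2,v*.64-.2),z)-g)*100).round(2)[:2]
print("plate far corners",P(301,158,.012),P(513,158,.012),"block back L/R",P(338,235,.067),P(478,235,.067),"front",P(341,299,.067),P(476,299,.067))
print("blank end",P(405,221,g[2]+.0145),"sides",P(363,330,g[2]),P(448,330,g[2]))
```

```text
plate far corners [ 8.27 -4.89] [8.28 4.87] block back L/R [ 5.36 -2.49] [5.37 2.53] front [ 2.99 -2.47] [3.   2.55]
blank end [ 6.12 -0.08] sides [ 2.36 -1.51] [2.36 1.37]
```

The relative offsets are within about 1 mm. I'll correct slightly and descend to first contact.

>>> move_arm(steps=[{"dx": -0.1, "dy": 0.05, "dz": 0.3, "spin": 0}, {"dx": 0, "dy": 0, "dz": 0.3, "spin": 0}, {"dx": 0, "dy": 0, "dz": 0.3, "spin": 0}, {"dx": 0, "dy": 0, "dz": 0.2, "spin": 0}, {"dx": 0, "dy": 0, "dz": 0.1, "spin": 0}, {"dx": 0, "dy": 0, "dz": 0.1, "spin": 0}, {"dx": 0, "dy": 0, "dz": 0, "spin": 0}, {"dx": 0, "dy": 0, "dz": 0, "spin": 0}])

```text
time: 9.25
ee_pos: [0.5512, -0.1303, 0.2342]
eef_rot: [0.941, -0.339, 0.0, -0.0]
ft_force: [-0.1, 2.0, 4.8]
width: 0.0296
grip_force: 20.0
```

```bash
cat > f.py <<'E'
from h import *
from bench import telemetry
s=telemetry.read_state(); R=Ro.from_quat(s["eef_rot"]).as_matrix()
print("t",s["time"],"z",s["ee_pos"][2],"F tool",(R.T@s["ft_force"]).round(2),"M tool",(R.T@s["torque"]).round(3),"w",s["width"])
E
python3 f.py
```

```text
t 9.25 z 0.23419406962550843 F tool [-1.35 -1.5  -4.82] M tool [ 0.453 -0.38   0.049] w 0.02956069191113875
```

>>> move_arm(steps=[{"dx": 0, "dy": 0, "dz": 0, "spin": 0}, {"dx": 0, "dy": 0, "dz": 0, "spin": 0}, {"dx": 0, "dy": 0, "dz": 0, "spin": 0}, {"dx": 0, "dy": 0, "dz": 0, "spin": 0}, {"dx": 0, "dy": 0, "dz": 0, "spin": 0}], claw=4)

```text
time: 9.75
ee_pos: [0.5508, -0.1307, 0.2336]
eef_rot: [0.941, -0.339, -0.0, 0.0]
ft_force: [0.4, -0.2, -0.2]
width: 0.0398
grip_force: 0.0
```

```bash
python3 f.py; python3 look.py w6 wrist
```

```text
t 9.75 z 0.23359666579258592 F tool [ 0.49 -0.11  0.25] M tool [-0.022 -0.027  0.041] w 0.03983863034918837
9.75 [ 0.55079416 -0.13066813  0.23359667] [ 0.44145141 -0.22775482 -0.24852169] 0.03983863034918837 0.0
```

>>> move_arm(steps=[{"dx": 0, "dy": 0, "dz": 0, "spin": 0}, {"dx": 0, "dy": 0, "dz": 0, "spin": 0}, {"dx": 0, "dy": 0, "dz": 0, "spin": 0}, {"dx": 0, "dy": 0, "dz": 0, "spin": 0}, {"dx": 0, "dy": 0, "dz": 0, "spin": 0}, {"dx": 0, "dy": 0, "dz": 0, "spin": 0}], claw=2, squeeze=20)

```text
time: 10.4
ee_pos: [0.5512, -0.1301, 0.2339]
eef_rot: [0.941, -0.339, 0.0, -0.0]
ft_force: [3.1, 4.3, -0.3]
width: 0.0293
grip_force: 20.0
```

```bash
python3 f.py
```

```text
t 10.4 z 0.23390914314229583 F tool [-0.4  -5.31  0.31] M tool [ 1.162 -0.065  0.012] w 0.029312895231761987
```

View pics/w6.png

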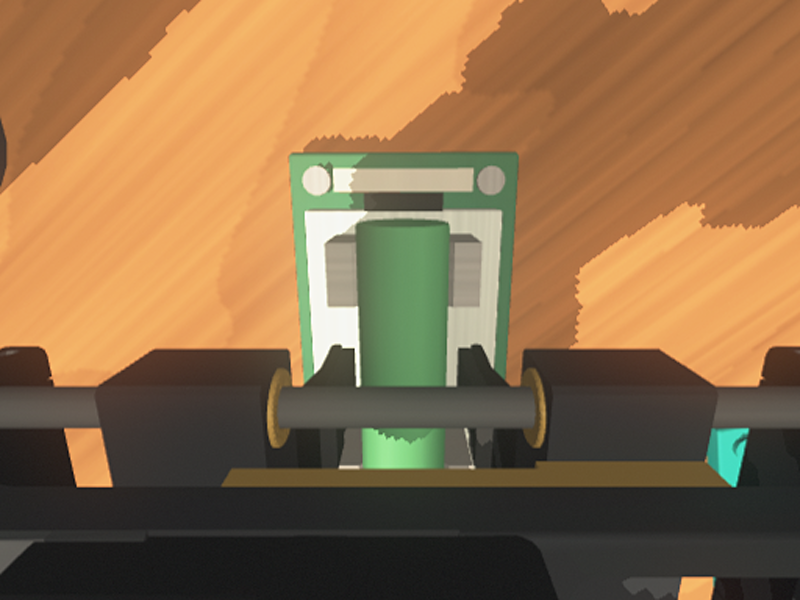

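The released blank settled mid-block: blank centre column 403, block centre 403.5. The fingers' centre is at 406, so the tool is slightly too far +y, which agrees with Fy = -5.3 N. I'll shift -y.

>>> move_arm(steps=[{"dx": 0, "dy": -0.07, "dz": 0, "spin": 0}, {"dx": 0, "dy": 0, "dz": 0, "spin": 0}, {"dx": 0, "dy": 0, "dz": 0, "spin": 0}, {"dx": 0, "dy": 0, "dz": 0, "spin": 0}])

```text
time: 10.8
ee_pos: [0.5513, -0.13, 0.2338]
eef_rot: [0.941, -0.339, 0.0, 0.0]
ft_force: [1.1, 3.4, 2.4]
width: 0.0291
grip_force: 20.0
```

```bash
python3 f.py
python3 - <<'E'
from h import *
c=np.load("w6.npz"); R=Ro.from_quat([.941,-.339,0,0]).as_matrix(); g=np.r_[.5508,-.1307,.071]
P=lambda u,v,z:(R.T@(ray(c,(u*.64-.2,v*.64-.2),z)-g)*100).round(2)[:2]
print("plate",P(290,154,.012),P(518,154,.012),"block back",P(326,236,.067),P(481,236,.067),"front",P(328,306,.067),P(480,306,.067),"blank end",P(403,220,.0857),"face bottom?")
E
```

```text
t 10.8 z 0.23383825234465697 F tool [-1.31 -3.3  -2.36] M tool [ 0.748 -0.272 -0.017] w 0.02908599549622002
plate [ 8.4  -5.04] [8.41 4.74] block back [ 5.53 -2.68] [5.53 2.39] front [ 3.15 -2.72] [3.15 2.46] blank end [ 6.19 -0.14] face bottom?
```

>>> move_arm(steps=[{"dx": 0, "dy": -0.1, "dz": 0, "spin": 0}, {"dx": 0, "dy": 0, "dz": 0, "spin": 0}, {"dx": 0, "dy": 0, "dz": 0, "spin": 0}, {"dx": 0, "dy": 0, "dz": 0, "spin": 0}])

```text
time: 11.2
ee_pos: [0.5516, -0.1298, 0.2336]
eef_rot: [0.941, -0.339, -0.0, 0.001]
ft_force: [-3.8, -1.1, 4.7]
width: 0.0293
grip_force: 20.0
```

```bash
python3 f.py
```

```text
t 11.2 z 0.23362320604546966 F tool [-2.24  3.23 -4.73] M tool [-0.6   -0.583 -0.02 ] w 0.029339285953331896
```

>>> move_arm(steps=[{"dx": 0, "dy": 0.05, "dz": 0, "spin": 0}, {"dx": 0, "dy": 0, "dz": 0, "spin": 0}, {"dx": 0, "dy": 0, "dz": 0, "spin": 0}, {"dx": 0, "dy": 0, "dz": 0, "spin": 0}], claw=4)

```text
time: 11.6
ee_pos: [0.5517, -0.1296, 0.2336]
eef_rot: [0.941, -0.339, 0.0, -0.0]
ft_force: [-0.4, -0.5, -0.3]
width: 0.0393
grip_force: 0.0
```

>>> move_arm(steps=[{"dx": 0, "dy": 0, "dz": 0, "spin": 0}, {"dx": 0, "dy": 0, "dz": 0, "spin": 0}, {"dx": 0, "dy": 0, "dz": 0, "spin": 0}, {"dx": 0, "dy": 0, "dz": 0, "spin": 0}, {"dx": 0, "dy": 0, "dz": 0, "spin": 0}, {"dx": 0, "dy": 0, "dz": 0, "spin": 0}], claw=2)

```text
time: 12.2
ee_pos: [0.5515, -0.1299, 0.2337]
eef_rot: [0.941, -0.339, -0.0, 0.0]
ft_force: [-3.0, -1.8, 2.3]
width: 0.0292
grip_force: 20.0
```

```bash
python3 f.py
```

```text
t 12.2 z 0.23374645474425748 F tool [-1.15  3.3  -2.32] M tool [-0.55  -0.177  0.008] w 0.029234725070219465
```

>>> move_arm(steps=[{"dx": 0, "dy": 0.05, "dz": 0, "spin": 0}, {"dx": 0, "dy": 0, "dz": 0, "spin": 0}, {"dx": 0, "dy": 0, "dz": 0, "spin": 0}, {"dx": 0, "dy": 0, "dz": 0, "spin": 0}])

```text
time: 12.6
ee_pos: [0.5514, -0.1299, 0.2337]
eef_rot: [0.941, -0.339, 0.0, -0.0]
ft_force: [-0.2, 0.2, -0.6]
width: 0.0294
grip_force: 20.0
```

```bash
python3 f.py
```

```text
t 12.6 z 0.23372310849756744 F tool [-0.29 -0.02  0.57] M tool [-0.07   0.005  0.053] w 0.0293582515622337
```

Sideways force is nulled, so I press now.

>>> move_arm(steps=[{"dx": 0, "dy": 0, "dz": 0.1, "spin": 0}, {"dx": 0, "dy": 0, "dz": 0.1, "spin": 0}, {"dx": 0, "dy": 0, "dz": 0.1, "spin": 0}, {"dx": 0, "dy": 0, "dz": 0.1, "spin": 0}, {"dx": 0, "dy": 0, "dz": 0.1, "spin": 0}, {"dx": 0, "dy": 0, "dz": 0, "spin": 0}, {"dx": 0, "dy": 0, "dz": 0, "spin": 0}, {"dx": 0, "dy": 0, "dz": 0, "spin": 0}, {"dx": 0, "dy": 0, "dz": 0, "spin": 0}])

```text
time: 13.5
ee_pos: [0.5515, -0.1299, 0.2293]
eef_rot: [0.941, -0.339, 0.0, 0.0]
ft_force: [-3.7, -0.2, 7.0]
width: 0.0292
grip_force: 20.0
```

```bash
python3 f.py
```

```text
t 13.5 z 0.22933611973677778 F tool [-2.71  2.45 -6.98] M tool [-0.407 -0.694  0.016] w 0.029188458680600157
```

>>> move_arm(steps=[{"dx": 0, "dy": 0.04, "dz": 0.1, "spin": 0}, {"dx": -0.04, "dy": 0, "dz": 0.08, "spin": 0}, {"dx": 0, "dy": 0, "dz": 0, "spin": 0}, {"dx": 0, "dy": 0, "dz": 0, "spin": 0}, {"dx": 0, "dy": 0, "dz": 0, "spin": 0}, {"dx": 0, "dy": 0, "dz": 0, "spin": 0}])

```text
time: 14.1
ee_pos: [0.5512, -0.1299, 0.2279]
eef_rot: [0.941, -0.339, 0.001, -0.0]
ft_force: [-2.1, 0.3, 8.4]
width: 0.0293
grip_force: 20.0
```

```bash
for i in 1 2 3; do python3 f.py; done
python3 - <<'E'
import cv2,numpy as np
from bench import imaging
c=imaging.camera("side"); np.savez("s7.npz",**c)
w=imaging.camera("wrist"); np.savez("w7.npz",**w)
a=cv2.resize(c["img"][200:275,225:325,::-1],(800,600),interpolation=cv2.INTER_CUBIC)
cv2.imwrite("pics/s7.png",a)
E
python3 f.py
```

```text
t 14.1 z 0.2279237120551066 F tool [-1.8   1.17 -8.43] M tool [-0.333 -0.516 -0.006] w 0.029328205987198337
t 14.1 z 0.2279237120551066 F tool [-1.8   1.17 -8.43] M tool [-0.333 -0.516 -0.006] w 0.029328205987198337
t 14.1 z 0.2279237120551066 F tool [-1.8   1.17 -8.43] M tool [-0.333 -0.516 -0.006] w 0.029328205987198337
t 14.2 z 0.2279380290024892 F tool [-2.    0.59 -8.88] M tool [-0.342 -0.494  0.017] w 0.029622123198473283
```

View pics/s7.png

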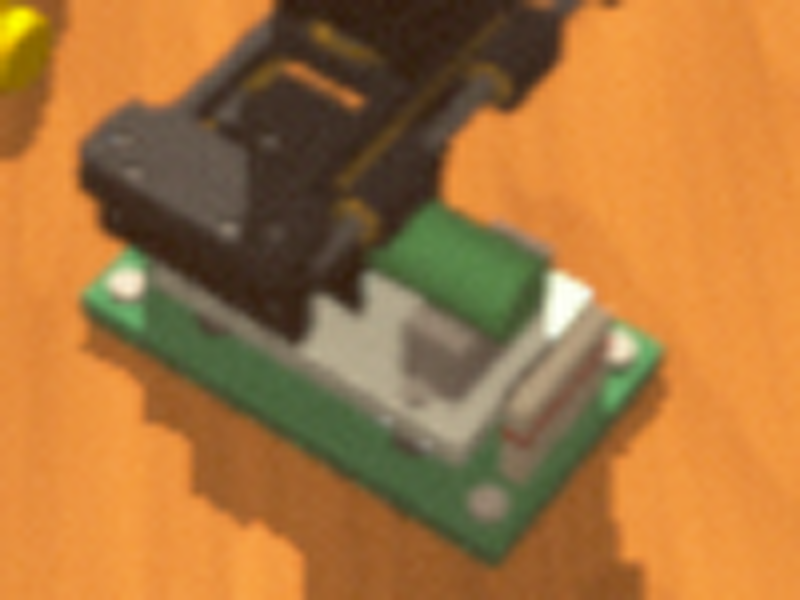

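The picture shows the blank seated in both V blocks, with the bridge sunk to near the red line on the gauge plate. The rest has sunk about 5 to 6 mm. I'll trim the remaining sideways and end forces and add a little depth.

>>> move_arm(steps=[{"dx": -0.05, "dy": 0.03, "dz": 0.05, "spin": 0}, {"dx": 0, "dy": 0, "dz": 0, "spin": 0}, {"dx": 0, "dy": 0, "dz": 0, "spin": 0}, {"dx": 0, "dy": 0, "dz": 0, "spin": 0}, {"dx": 0, "dy": 0, "dz": 0, "spin": 0}])

```text
time: 14.7
ee_pos: [0.551, -0.1299, 0.2277]
eef_rot: [0.941, -0.339, 0.001, -0.0]
ft_force: [-1.6, -1.4, 9.7]
width: 0.0294
grip_force: 20.0
```

```bash
for i in 1 2 3; do python3 f.py; python3 -c "
from bench import imaging;imaging.camera('wrist')"; done
```

```text
t 14.7 z 0.2277063247855488 F tool [-0.29  2.06 -9.65] M tool [-0.148 -0.227 -0.003] w 0.029371753854471563
t 14.75 z 0.22772739013377283 F tool [-1.15  1.49 -9.35] M tool [-0.1   -0.207 -0.088] w 0.029336468624810836
t 14.8 z 0.22771036101310932 F tool [ -1.38   0.38 -10.52] M tool [-0.1   -0.211 -0.007] w 0.02918964084669168
```

>>> move_arm(steps=[{"dx": 0, "dy": 0.01, "dz": 0, "spin": 0}, {"dx": 0, "dy": 0, "dz": 0, "spin": 0}, {"dx": 0, "dy": 0, "dz": 0, "spin": 0}, {"dx": 0, "dy": 0, "dz": 0, "spin": 0}])

```text
time: 15.25
ee_pos: [0.551, -0.1299, 0.2277]
eef_rot: [0.941, -0.339, 0.001, -0.0]
ft_force: [-0.0, 0.1, 9.4]
width: 0.0292
grip_force: 20.0
```

```bash
for i in 1 2 3; do python3 f.py; python3 -c "
from bench import imaging;imaging.camera('wrist')"; done; python3 -c "
from bench import job; print(job.close_job())"
```

```text
t 15.25 z 0.22772680672719176 F tool [-0.09 -0.09 -9.43] M tool [-0.065 -0.223  0.024] w 0.029233339993001442
t 15.3 z 0.22772773731164866 F tool [ 0.31 -0.14 -9.91] M tool [-0.119 -0.249  0.008] w 0.029480820681507175
t 15.35 z 0.22774734874707855 F tool [-0.96 -0.03 -9.53] M tool [-0.08  -0.22   0.043] w 0.029545185512730773
the job is handed in; nothing more can be done
None
```

The green blank is in the V of the green-plate jig, held gripped and pressed with about 9.6 N. That puts the rest about 6 mm down, with almost no sideways force and the blank centred end to end to about 1 mm; I handed the job in at about 15.4 s.

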